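# Load the tart carrier into the decorating printer

## Task

Slide the carrier with the six tarts, flat on the counter, between the guide rails and under the low print head of the decorating printer, and press it squarely home, its front edge firmly up against the backstop, forcing nothing and keeping the tart tops off the print head. Then press the start button on the printer's top all the way down and let go, leaving the carrier home and everything else on the counter where it was.

Things in the scene. Friction and masses are not known exactly. Their poses are not given: they have to be found in the camera images.
- carrier: Carrier to be slid in: flat white plastic plate 240 x 150 x 8 mm on the counter, six small tarts (42 mm across, tops 29 mm above the counter) fixed in pockets on its front half, upright white grip tab at its rear. One solid piece, 0.5 to 0.85 kg. Origin: centre of the plate's underside. +x = towards its front edge (120 mm from the origin), which goes in first; y across, z up.
- carrier_grip (a point): Middle of the carrier's grip tab, 95 mm behind the carrier's origin, 32 mm above the counter; axes as the carrier's. The tab is 14 mm wide (y), 40 mm long (x) and stands from the plate's top (8 mm) to 42 mm above the counter; its flat rear face is 20 mm behind this point, with 5 mm of plate behind it.
- printer: Decorating printer, fixed: white gantry 330 mm wide on two side towers, top cover at 215 mm, front face of cover and towers at x = -90 mm. Origin on the counter in the middle of the passage, under the head; +x is the way carriers go in, y across, z up. Home, a carrier lies flat and centred, its rear 95 to 120 mm of plate with the grip tab still out in front of the cover.
- printhead: Print head under the printer's cover: black block, its flat underside 34 mm above the counter (5 mm over the tart tops), over the passage from x = -80 to +55 mm, 150 mm wide; same frame as the printer.
- printer_mouth (a point): Point on the counter, middle of the passage, 150 mm before the printer's origin (axes as the printer's), where the two aluminium guide rails begin: 14 mm high, 153 mm apart (1.5 mm play each side of the carrier), up to x = +100 mm in the printer's frame. Before this point lead-ins flare out to 195 mm apart, 45 mm further out.
- sensor_pin (a joint): Spring pin (under 2 N), m, in the face of the backstop, a bar across the passage under the head (110 mm wide, 18 high). 0 = 6 mm proud of the face, 0.006 = level with it: carrier home. The face is clamped anywhere from +30 to +54 mm in the printer's x; where is not told: feel for it. It is rigid: 5 to 12 N beyond the sliding drag is firm; over 15 N is forcing it.
- start (a joint): Start button travel, m: 0 = up, 0.006 = all the way down; springs back, about 5 N to bottom.
- start_top (a point): Middle of the top of the start button, a grey round push button 30 mm across on the printer's top cover, about 230 mm above the counter; it is pressed straight down.
- spare_carrier: Empty spare carrier of the same make, without tarts, lying on the counter: leave alone. Origin centre of its underside.
- fruit_tart: Fruit tart 70 mm across, 45 mm high, on the counter: leave alone. Origin centre of underside.
- ramekin: White ramekin 80 mm across, 42 mm high: leave alone. Origin centre of underside.
- bowl: Steel bowl 150 mm across, 60 mm high: leave alone. Origin centre of underside.
- syrup_bottle: Cream-coloured bottle 60 mm across, 190 mm high: leave alone. Origin centre of underside.
- cake_slice: Slice of cake about 105 mm long, 44 mm high: leave alone. Origin near the middle of its underside.

How it is judged:
By the outcome, as a careful person would: the job done as asked, in the order asked, and still so for the second after the job is handed in, with the robot touching nothing.
It also fails if it takes over 72 s, if anything falls off the work surface, if the arm or the gripper's body presses on something with over 40 N, if the wrist force passes 120 N, or if a joint passes its speed limit or range.

## Robot

A 6-joint arm with a two-finger parallel gripper is mounted at the origin on the work surface. World frame = base frame: x ahead of the robot, y to its left, z up, the work surface at z = 0. Lengths are in m, angles in rad, forces in N, time in s.
With the tool pointing down it reaches from about 0.25 to 0.725 m from the base axis. Payload 4 kg.
Tool frame: the origin (TCP) lies on the centre line of the jaws, within the pads' length; the fingertips stand 17 mm ahead of it and the grasp point (between the pads) lies 2 mm behind it; z points along the fingers, y is the line along which they close (so a half turn about z gives the same grasp; the last joint's range is limited). The gripper opens to 85 mm and grips with 20 to 120 N. Pads are 22 mm wide; open, the fingers measure 114 mm over their backs; the gripper's body (76 mm by 85 mm) begins 54 mm behind the grasp point. The pads swing forward as they close: fully open they stand 13 mm farther back than shut.
Start: joints at [1.131, 0.241, 0.005, 1.335, 0, 1.571], TCP at [0.213, 0.452, 0.224] pointing down, gripper open.
Joint ranges: [-2.72, 2.72], [-1.05, 1.87], [-1.09, 1.28], [-1.99, 2.15], [-1.42, 1.44], [-3.14, 3.14]. Speed limits (rad/s): [2.79, 2.79, 3.14, 3.14, 3.14, 3.14].

## Interface

Orientations are given as a unit quaternion [x, y, z, w].
In Python, from workcell import get_obs, imaging, order gives the robot as it stands.
- The arm moves only by the tool apply_moves, never from a script. Its argument "targets" is a list that holds one entry, the list of rows, each a list of 5 numbers: the shift along the world's x, y, z in units of 40 mm (1.0 is 40 mm), then the turn about the world's z in degrees, then the gripper command: -1 is shut, 1 is fully open, values between are in proportion. In form: [[[dx, dy, dz, turn, fingers], ...]]. A call has 1 to 8 rows; each row shifts and turns the commanded pose from where the row before left it; what a row does not reach is not made up. A row lasts 1/12 s, in which the tool goes at most 41.7 mm and 7.16 degrees, less where a joint would pass 70% of its speed; a pose out of reach is approached as far as the arm can. A call is refused whole if a number of a shift passes 1 or a number of a turn 7.16, either way. A call with a gripper value outside its range is refused whole. The fingers move at their own pace and stop on an object; the grip force is fixed at half the most. Time passes only in rows, so rows that do not move let the fingers close. It gives the time, the measured TCP pose, the force, the opening and the grip force at its end, in the units of the state.
- get_obs(): the state, without advancing time (a new reading comes with each control period).
- imaging.camera(name): name is "scene" or "top" or "wrist"; returns (picture, depth): 420x560x3 uint8, blue, green, red; 420x560 float32, m along the optical axis (not along the pixel's ray), 0 where there is no reading.
- imaging.get_calibration(name): a dict with "camera_matrix" (3x3 intrinsics, pixels), "k1" (the pictures are not rectified: a ray, as slopes to the right and down, at radius r is drawn at 1 + k1 r^2 times it, then the intrinsics apply), "eye" and "rotation" of the camera in the world; the wrist camera has in their place "hand_eye" (4x4, takes a point from camera to tool coordinates, whose origin is the TCP and whose axes are the flange's). Camera axes: x right, y down, z forward; pixel columns grow to the right and rows downward; lengths in m; the calibration is good to about 2 mm. A picture is of the moment at which its call begins: read the wrist's pose just before it. get_calibration takes no time and is no camera call.
- order.job_done(): hands the job in; it is judged then, once.
The state is a dict: "clock": time; "joint_pos": joint angles; "joint_vel": joint speeds; "tau": joint torques, N m; "eef_pos": TCP position; "tool_rot": TCP orientation; "ft_force": force on the tool from outside, world axes, zero at the start; "ft_torque": the same for the moment, N m; "grip_width": finger opening in m; "grasp_force": force on a finger pad.
Only numpy, scipy, OpenCV 4.12 (cv2) and the standard library are available. Lean on these libraries where they do the work, as an engineer would, in place of code of your own. Each camera call takes 0.05 s, during which the arm holds its last target. There are 200 camera calls.

## Working session

There is one attempt and no reset: what is moved stays moved. The work goes in short steps, Python scripts to look and compute and a tool call to move; the robot and the scene stay as the last step left them, time stands still between calls to the robot, and variables do not carry over. Pictures are saved under pics/ and viewed, at most 10 in all, crops included, and the job is handed in when it is done.

Besides the shell and the picture viewer there is one more tool, called as name([rows], argument=value, ...), one row to a line, values as JSON. apply_moves: Moves the arm, as the interface text tells. Its arguments: {"type":"object","properties":{"targets":{"type":"array","items":{"type":"array","items":{"type":"array","items":{"type":"number"}}}}},"required":["targets"]}

```bash
mkdir -p pics
cat > h.py <<'E'
import numpy as np, cv2
from workcell import get_obs, imaging, order
from scipy.spatial.transform import Rotation as R
def grab(n):
    o=get_obs(); p,d=imaging.camera(n); c=imaging.get_calibration(n)
    K=np.array(c["camera_matrix"])
    if "eye" in c: e=np.array(c["eye"]); r=np.array(c["rotation"])
    else:
        H=np.array(c["hand_eye"]); q=R.from_quat(o["tool_rot"]).as_matrix()
        e=q@H[:3,3]+np.array(o["eef_pos"]); r=q@H[:3,:3]
    return p,d,(K,c["k1"],e,r)
def ray(cal,uv):
    K,k1,e,r=cal
    uv=np.asarray(uv,float).reshape(-1,1,2)
    s=cv2.undistortPoints(uv,K,np.array([k1,0,0,0,0.]))[:,0]
    return e,(r@np.c_[s,np.ones(len(s))].T).T
def onplane(cal,uv,z):
    e,d=ray(cal,uv); return e+d*((z-e[2])/d[:,2])[:,None]
def cloud(d,cal):
    h,w=d.shape; g=np.stack(np.meshgrid(np.arange(w),np.arange(h)),-1).reshape(-1,2)
    e,dd=ray(cal,g); return (e+dd*d.reshape(-1,1)).reshape(h,w,3)
E
python3 - <<'E'
from h import *
for n in("top","scene"):
    p,d,c=grab(n); cv2.imwrite(f"pics/{n}.png",p); print(n,c[2],c[3].round(3).tolist()); np.savez(f"{n}.npz",p=p,d=d)
o=get_obs(); print(o)
E
```

```text
top [ 0.35586474 -0.13675017  1.20092039] [0.715, -0.695, 0.06, -0.052]
scene [0.81518968 0.05981642 1.25453159] [0.444, 0.884, -0.131, -0.067]
{'clock': 0.1, 'joint_pos': array([1.13097820e+00, 2.41346307e-01, 3.87710592e-03, 1.33522565e+00,
       2.74890937e-06, 1.57083058e+00]), 'joint_vel': array([ 0.00165988, -0.00051923,  0.00296608,  0.00073894,  0.00117465,
        0.00151965]), 'tau': array([ 6.68187640e-04, -3.73137796e+01,  2.53010541e+01,  1.08480966e-02,
        1.04038286e-04,  1.67915891e-05]), 'eef_pos': array([0.2126389 , 0.45188835, 0.22280461]), 'tool_rot': array([ 2.18157495e-01,  9.75913114e-01, -9.26105992e-04, -2.08398576e-04]), 'ft_force': array([ 0.72100513,  0.31016855, -0.22021667]), 'ft_torque': array([-0.01807305, -0.00238672, -0.00124002]), 'grasp_force': 0.0, 'grip_width': 0.08541188317845265}
```

View pics/top.png

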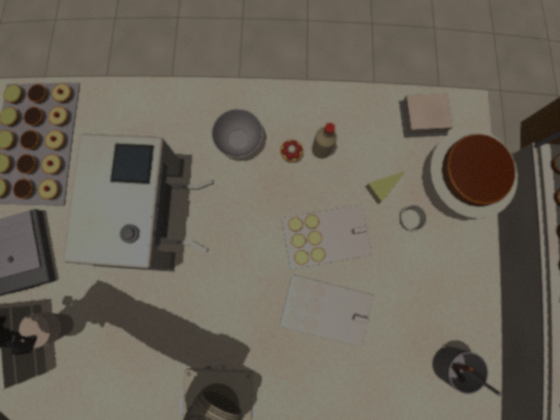

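View pics/scene.png

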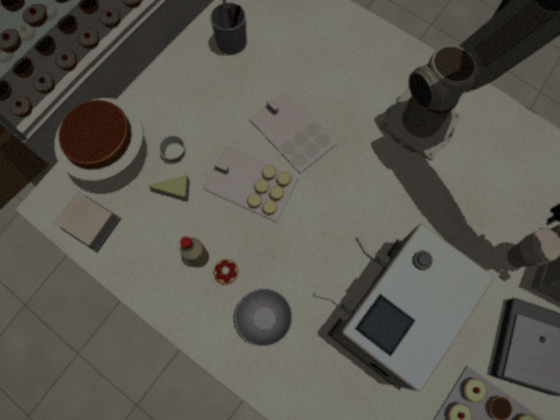

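Top view: printer at left (button ~(130,233), rails' lead-ins ending ~(212,183) and (207,249)), tart carrier centred ~(327,237) with its tab at (360,231), spare at (327,310). Scene view shows the same: carrier (252,183), tab (222,168), button (423,260). The rotation is a quaternion, so I'll fix the helper and measure.

```bash
sed -i 's/r=np.array(c\["rotation"\])/r=R.from_quat(c["rotation"]).as_matrix()/' h.py
python3 - <<'E'
from h import *
def cal(n):
    c=imaging.get_calibration(n); return (np.array(c["camera_matrix"]),c["k1"],np.array(c["eye"]),R.from_quat(c["rotation"]).as_matrix())
for n in("top","scene"):
    z=np.load(n+".npz"); p,d=z["p"],z["d"]; C=cal(n); X=cloud(d,C)
    hsv=cv2.cvtColor(p,cv2.COLOR_BGR2HSV)
    print(n)
    # tarts
    m=cv2.inRange(hsv,(20,70,90),(40,255,255)); 
    k,l,s,ce=cv2.connectedComponentsWithStats(m)
    T=[]
    for i in range(1,k):
        if s[i,4]>40:
            w=onplane(C,ce[i],0.029)[0]
            print("yel",ce[i].round(1),s[i,4],w.round(4), np.median(X[l==i],0).round(4))
    # printer top cloud
    m=(X[...,2]>.205)&(X[...,2]<.222)&(d>0)
    k,l,s,ce=cv2.connectedComponentsWithStats(m.astype(np.uint8)); i=1+np.argmax(s[1:,4])
    cn=max(cv2.findContours((l==i).astype(np.uint8),0,2)[0],key=cv2.contourArea)
    b=cv2.boxPoints(cv2.minAreaRect(cn)); q=X[l==i][:,:2].astype(np.float32)
    print("cover",s[i],np.median(X[l==i][:,2]),cv2.minAreaRect(q),onplane(C,b,.215).round(3).tolist())
    bt=(130,233) if n=="top" else (423,260)
    print("btn",X[bt[1]-4:bt[1]+5:2,bt[0]-4:bt[0]+5:4,2].round(3).tolist(), onplane(C,bt,.23).round(4))
    m=(X[...,2]>.223)&(X[...,2]<.24)&(d>0); print("btn cloud",m.sum(),np.median(X[m],0))
    big=cv2.resize(p[150:330,50:400] if n=="top" else p[80:400,190:500],None,fx=2.2 if n=="top" else 1.8,fy=2.2 if n=="top" else 1.8,interpolation=2)
    cv2.imwrite(f"pics/{n}_z.png",cv2.convertScaleAbs(big,alpha=1.3));
E
```

```text
top
yel [11.3 92.8] 219 [0.9028 0.7074 0.029 ] [0.9023 0.7053 0.0298]
yel [61.  92.1] 183 [0.9023 0.5346 0.029 ] [0.9    0.5325 0.0298]
yel [  7.5 115.4] 225 [0.8257 0.7068 0.029 ] [0.8259 0.7068 0.0298]
yel [ 57.4 115.5] 186 [0.8241 0.5348 0.029 ] [0.8219 0.5319 0.0298]
yel [  5.  138.5] 185 [0.7491 0.7019 0.029 ] [0.7497 0.702  0.03  ]
yel [ 54.1 139.3] 201 [0.7468 0.5344 0.029 ] [0.7449 0.5324 0.03  ]
yel [324.6 139.2] 80 [ 0.7654 -0.2868  0.029 ] [ 0.7285 -0.2724  0.1284]
yel [  3.3 162.3] 128 [0.6723 0.6952 0.029 ] [0.6723 0.6947 0.0301]
yel [ 50.7 163.6] 213 [0.6698 0.535  0.029 ] [0.6682 0.5325 0.0301]
yel [384.7 185. ] 437 [ 0.632 -0.465  0.029] [ 0.6298 -0.4583  0.0433]
yel [  1.7 186.7] 67 [0.5955 0.6887 0.029 ] [0.5949 0.6876 0.0296]
yel [ 47.6 188.6] 225 [0.5928 0.5352 0.029 ] [0.5915 0.5325 0.03  ]
yel [311.5 221.1] 136 [ 0.5191 -0.251   0.029 ] [ 0.5195 -0.2511  0.0282]
yel [295.  223.9] 144 [ 0.5096 -0.2039  0.029 ] [ 0.5095 -0.2039  0.0285]
yel [314.4 237.4] 148 [ 0.4724 -0.2598  0.029 ] [ 0.4732 -0.259   0.0282]
yel [298.  240.2] 149 [ 0.463  -0.2133  0.029 ] [ 0.463
[... 957 characters left out ...]
 0.029 ] [ 0.4644 -0.2153  0.0287]
yel [254.1 199.4] 130 [ 0.521  -0.2529  0.029 ] [ 0.5208 -0.2537  0.0286]
yel [269.2 206.3] 133 [ 0.5118 -0.2056  0.029 ] [ 0.5122 -0.2055  0.0287]
yel [527.1 417.9] 43 [0.5742 0.6939 0.029 ] [0.5733 0.6935 0.0294]
cover [  342   224   152   168 12706] 0.21507796852211492 ((0.5374693870544434, 0.2545388340950012), (0.22192762792110443, 0.33201223611831665), 88.31169128417969) [[0.707, 0.141, 0.215], [0.371, 0.148, 0.215], [0.375, 0.382, 0.215], [0.706, 0.358, 0.215]]
btn [[0.237, 0.235, 0.234], [0.234, 0.235, 0.238], [0.237, 0.237, 0.235], [0.235, 0.238, 0.237], [0.227, 0.238, 0.237]] [[0.453  0.2031 0.23  ]]
btn cloud 783 [0.45173721 0.05679276 0.23295286]
```

View pics/top_z.png

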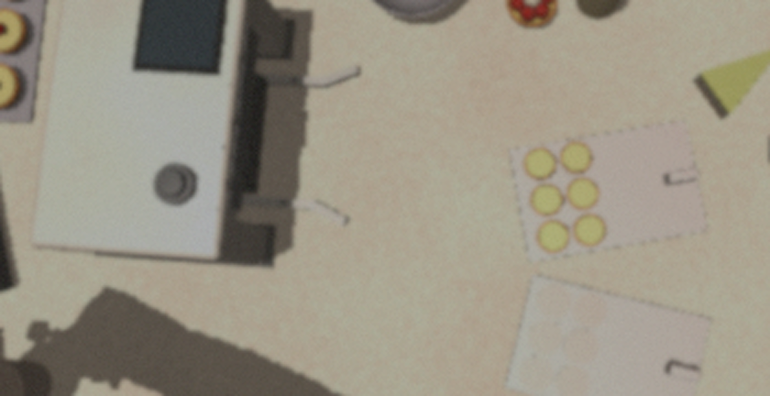

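Run:
```python
from h import *
def cal(n):
    c=imaging.get_calibration(n); return (np.array(c["camera_matrix"]),c["k1"],np.array(c["eye"]),R.from_quat(c["rotation"]).as_matrix())
for n in("top","scene"):
    z=np.load(n+".npz"); p,d=z["p"],z["d"]; C=cal(n); X=cloud(d,C); x,y,zz=X[...,0],X[...,1],X[...,2]
    m=(x>.43)&(x<.55)&(y<-.33)&(y>-.42)&(zz>.025)&(zz<.055); q=X[m]
    print(n,"tab",m.sum(),q.mean(0).round(4),q.min(0).round(4),q.max(0).round(4))
    for lo,hi in((.42,.53),(.55,.68)):
        m=(x>lo)&(x<hi)&(y>.02)&(y<.14)&(zz>.008)&(zz<.02); q=X[m]
        print("rail",m.sum())
        for a in np.arange(.02,.14,.015):
            s=q[(q[:,1]>=a)&(q[:,1]<a+.015)]
            if len(s): print(a.round(3),len(s),s[:,0].min().round(4),np.median(s[:,0]).round(4),s[:,0].max().round(4))
    m=(zz>.205)&(zz<.222)&(x>.3)&(x<.75)&(y>0)&(y<.45); q=X[m]
    for a in np.arange(.4,.7,.05):
        s=q[abs(q[:,0]-a)<.01]; print("front y",a.round(2),s[:,1].min().round(4))
    m=(zz>.226)&(zz<.25)&(x>.40)&(x<.50)&(y>.15)&(y<.25); print("btn",m.sum(),X[m].mean(0),X[m].min(0),X[m].max(0))
```

```text
top tab 78 [ 0.4972 -0.3872  0.04  ] [ 0.4876 -0.4081  0.025 ] [ 0.5083 -0.3669  0.0463]
rail 144
0.035 5 0.4257 0.4289 0.4314
0.05 24 0.4226 0.4311 0.4395
0.065 26 0.4309 0.4393 0.4512
0.08 22 0.4359 0.4447 0.453
0.095 21 0.444 0.4493 0.4532
0.11 21 0.4431 0.4468 0.4525
0.125 25 0.443 0.4487 0.4549
rail 166
0.035 12 0.625 0.6297 0.6372
0.05 27 0.618 0.6258 0.6351
0.065 24 0.6125 0.619 0.6283
0.08 23 0.6074 0.6147 0.621
0.095 21 0.608 0.6146 0.6196
0.11 25 0.6082 0.6139 0.6208
0.125 34 0.6086 0.6175 0.6792
front y 0.4 0.1506
front y 0.45 0.1484
front y 0.5 0.1476
front y 0.55 0.1463
front y 0.6 0.1442
front y 0.65 0.1433
btn 221 [0.44903601 0.20221646 0.23266922] [0.42795947 0.18063833 0.2260319 ] [0.47114671 0.22509458 0.24154853]
scene tab 85 [ 0.5016 -0.3888  0.0392] [ 0.4902 -0.4094  0.0256] [ 0.5101 -0.3692  0.0475]
rail 164
0.035 8 0.4262 0.4331 0.4383
0.05 24 0.4276 0.4356 0.4446
0.065 25 0.4352 0.4428 0.4519
0.08 28 0.4389 0.4487 0.5244
0.095 27 0.4427 0.4508 0.4562
0.11 25 0.4428 0.4506 0.4579
0.125 27 0.4451 0.4515 0.4575
rail 197
0.035 17 0.6234 0.6299 0.6365
0.05 26 0.6182 0.6265 0.6354
0.065 30 0.6107 0.6201 0.628
0.08 26 0.609 0.6159 0.6221
0.095 25 0.6099 0.6165 0.6219
0.11 27 0.6103 0.6174 0.6225
0.125 46 0.6102 0.622 0.6788
front y 0.4 0.1481
front y 0.45 0.1479
front y 0.5 0.1466
front y 0.55 0.1451
front y 0.6 0.1433
front y 0.65 0.1422
btn 246 [0.45279326 0.2015721  0.23236355] [0.42905401 0.17947366 0.22605504] [0.47346726 0.22381478 0.24090651]
```

apply_moves([
  [[1,-1,0,-7,1],[0.9,-1,0,-7,1],[0.8,-1,0,-7,1],[0.8,-1,0,-7,1],[0.8,-1,0,-7,1],[0.8,-1,0,-7,1],[0.8,-1,0,-7,1],[0.4,-1,0,-4,1]],
])

```text
clock: 0.77
eef_pos: [0.4178, 0.1893, 0.2232]
tool_rot: [0.633, 0.774, 0.0, 0.0]
ft_force: [1.6, -0.4, 0.4]
grip_width: 0.0855
grasp_force: 0.0
```

The path skims the cover near the button, so I go straight up first.

apply_moves([
  [[0,0,0.8,0,1],[0,0,0.4,0,1]],
])

```text
clock: 0.93
eef_pos: [0.4162, 0.1875, 0.2721]
tool_rot: [0.633, 0.774, -0.001, -0.0]
ft_force: [1.7, 0.5, 0.9]
grip_width: 0.0853
grasp_force: 0.0
```

Run:
```python
from h import *
o=get_obs(); print(o["clock"],o["eef_pos"],o["ft_force"],o["tool_rot"])
p,d,C=grab("top"); cv2.imwrite("pics/chk.png",cv2.resize(p[110:290,50:290],None,fx=3,fy=3))
```

```text
0.9333 [0.41619711 0.18751845 0.27206807] [1.67270723 0.48490005 0.93785059] [ 6.33143196e-01  7.74033798e-01 -1.07056270e-03 -4.76268698e-04]
```

View pics/chk.png

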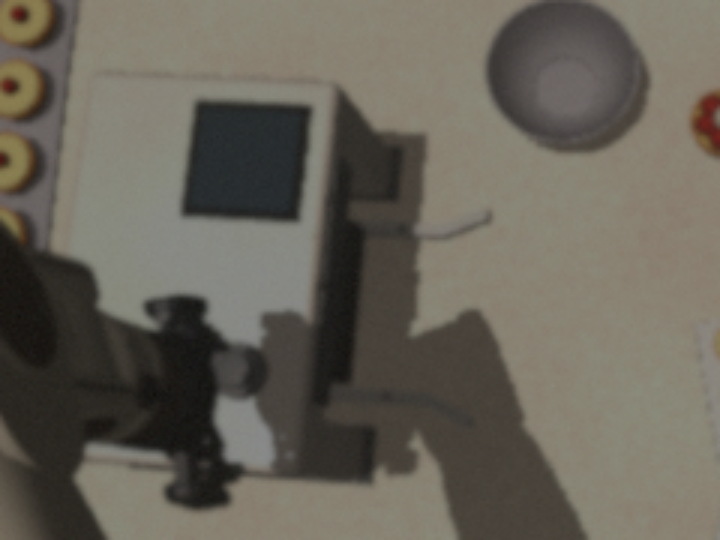

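The button shows intact at about (237,370), beside the raised fingers, and forces are near zero. On to the carrier.

apply_moves([
  [[0.15,-0.95,0,0,1],[0.15,-0.95,0,0,1],[0.15,-0.95,0,0,1],[0.15,-0.95,0,0,1],[0.15,-0.95,0,0,1],[0.15,-0.95,0,0,1],[0.15,-0.95,0,0,1],[0.15,-0.95,-0.3,0,1]],
])

```text
clock: 1.65
eef_pos: [0.4649, -0.1154, 0.2612]
tool_rot: [0.631, 0.776, 0.001, 0.002]
ft_force: [2.1, 0.4, 0.8]
grip_width: 0.0853
grasp_force: 0.0
```

apply_moves([
  [[0.15,-0.95,-0.5,0,1],[0.15,-0.95,-0.6,0,1],[0.15,-0.95,-0.6,0,1],[0.15,-0.95,-0.3,0,1],[0.15,-0.9,0,0,1],[0,0,0,0,1],[0,0,0,0,1]],
])

```text
clock: 2.23
eef_pos: [0.4921, -0.2951, 0.1826]
tool_rot: [0.632, 0.775, -0.0, -0.001]
ft_force: [0.2, -0.1, 0.4]
grip_width: 0.0856
grasp_force: 0.0
```

Run:
```python
from h import *
o=get_obs(); print(o["clock"],o["eef_pos"],o["ft_force"],o["tool_rot"])
p,d,C=grab("wrist"); np.savez("w1.npz",p=p,d=d); print(C)
cv2.imwrite("pics/w1.png",p)
X=cloud(d,C); x,y,z=X[...,0],X[...,1],X[...,2]
m=(x>.44)&(x<.56)&(y<-.34)&(y>-.44)&(z>.03)&(z<.05)&(d>0); q=X[m]
print(m.sum(),q.mean(0) if m.sum() else 0)
if m.sum(): print(cv2.minAreaRect(q[:,:2].astype(np.float32)*1000),np.percentile(q[:,2],[5,50,95]))
```

```text
2.2333 [ 0.49205034 -0.29512109  0.18262435] [ 0.17190896 -0.09118332  0.40434122] [ 6.31846350e-01  7.75092674e-01 -6.21062263e-05 -1.23772325e-03]
(array([[298.12656048,   0.        , 279.01453069],
       [  0.        , 298.12656048, 211.42018592],
       [  0.        ,   0.        ,   1.        ]]), -0.016030969281925305, array([ 0.47617358, -0.21695242,  0.33387798]), array([[ 9.79675970e-01,  1.90908279e-01,  6.15550404e-02],
       [ 2.00585212e-01, -9.31248185e-01, -3.04207808e-01],
       [-7.52769380e-04,  3.10372110e-01, -9.50614847e-01]]))
461 [ 0.50050521 -0.38704989  0.04160782]
((500.9048156738281, -389.49371337890625), (13.620549201965332, 39.70372772216797), 11.319844245910645) [0.03475563 0.04244311 0.04361887]
```

View pics/w1.png

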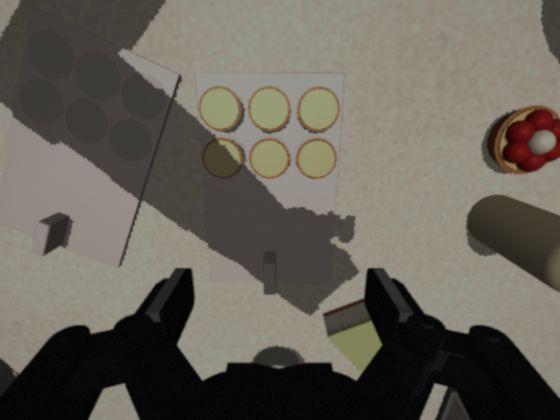

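Wrist view: tart carrier straight ahead with its tab at (270,272) between the open fingers; spare tab at (52,233) clear. Tab centre (0.501,-0.389), top 42–43 mm, heading 101.3°. I'll position above it first.

apply_moves([
  [[0.08,-0.8,-0.5,0,1],[0.08,-0.8,-0.5,0,1],[0.06,-0.75,-0.3,0,1],[0,0,-0.3,0,1],[0,0,0,0,1],[0,0,0,0,1]],
])

```text
clock: 2.78
eef_pos: [0.5011, -0.3858, 0.1198]
tool_rot: [0.63, 0.777, 0.0, -0.001]
ft_force: [-1.0, 1.1, 0.9]
grip_width: 0.0855
grasp_force: 0.0
```

Run:
```python
from h import *
o=get_obs(); print(o["clock"],o["eef_pos"],o["ft_force"],o["joint_pos"])
v=R.from_quat(o["tool_rot"]).as_matrix()[:,1]; print(np.degrees(np.arctan2(v[1],v[0])))
```

```text
2.7833 [ 0.50110097 -0.38577925  0.11984228] [-0.95135818  1.08748486  0.86980756] [-6.56330983e-01  5.61673933e-01  2.14168366e-01  1.22586771e+00
  4.83834155e-04  7.06930385e-01]
11.890926601809536
```

apply_moves([
  [[0,-0.08,-0.6,-0.6,1],[0,0,-0.6,0,1],[0,0,-0.5,0,1],[0,0,-0.3,0,1],[0,0,-0.17,0,1],[0,0,0,0,1],[0,0,0,0,1]],
])

```text
clock: 3.37
eef_pos: [0.5024, -0.3903, 0.035]
tool_rot: [0.634, 0.773, 0.0, 0.001]
ft_force: [-0.3, 0.2, 0.1]
grip_width: 0.0852
grasp_force: 0.0
```

apply_moves([
  [[0,0,0,0,-0.3],[0,0,0,0,-0.6],[0,0,0,0,-0.6],[0,0,0,0,-0.8],[0,0,0,0,-1],[0,0,0,0,-1],[0,0,0,0,-1],[0,0,0,0,-1]],
])

```text
clock: 4.03
eef_pos: [0.5014, -0.3912, 0.0339]
tool_rot: [0.635, 0.773, -0.0, 0.0]
ft_force: [-0.6, 0.4, 2.8]
grip_width: 0.0086
grasp_force: 58.7
```

apply_moves([
  [[0,0.1,0,0,-1],[0,0.2,0,-0.6,-1],[0.05,0.3,0,-1.2,-1],[0.05,0.4,0,-1.6,-1],[0.05,0.4,0,-1.6,-1],[0.05,0.4,0,-1.6,-1],[0.05,0.4,0,-1.6,-1],[0.05,0.4,0,-1.6,-1]],
])

```text
clock: 4.7
eef_pos: [0.5126, -0.2851, 0.0328]
tool_rot: [0.699, 0.715, -0.0, -0.001]
ft_force: [0.2, 0.7, -0.3]
grip_width: -0.0002
grasp_force: 0.0
```

apply_moves([
  [[0.05,0.4,0,-1.6,-1],[0.05,0.4,0,-1.2,-1],[0.05,0.4,0,-0.2,-1],[0.05,0.4,0,0,-1],[0.05,0.3,0,0,-1],[0.05,0.2,0,0,-1],[0,0.1,0,0,-1],[0,0,0,0,-1]],
])

```text
clock: 5.37
eef_pos: [0.5254, -0.1981, 0.0333]
tool_rot: [0.717, 0.698, -0.0, -0.0]
ft_force: [-0.2, 0.0, -0.5]
grip_width: -0.0003
grasp_force: 0.0
```

Run:
```python
from h import *
for n in("top","scene","wrist"):
    o=get_obs()
    p,d,C=grab(n); hsv=cv2.cvtColor(p,cv2.COLOR_BGR2HSV)
    X=cloud(d,C)
    m=cv2.inRange(hsv,(20,60,60),(40,255,255)); k,l,s,ce=cv2.connectedComponentsWithStats(m)
    T=[onplane(C,ce[i],.029)[0,:2] for i in range(1,k) if s[i,4]>40]
    T=np.array([t for t in T if .4<t[0]<.62 and -.25<t[1]<.05]); print(n,len(T),T.round(4).tolist(),T.mean(0) if len(T) else 0)
    if n=="wrist": cv2.imwrite("pics/w2.png",p)
    x,y,z=X[...,0],X[...,1],X[...,2]
    for lo,hi in((.42,.53),(.55,.68)):
        q=X[(x>lo)&(x<hi)&(y>.085)&(y<.135)&(z>.009)&(z<.02)&(d>0)]
        if len(q)>10: 
            L=cv2.fitLine(q[:,:2].astype(np.float32),cv2.DIST_HUBER,0,.005,.001).ravel(); print("rail",len(q),np.degrees(np.arctan2(L[1],L[0])),L[2]+L[0]/L[1]*(.11-L[3]),q[:,2].max())
v=R.from_quat(o["tool_rot"]).as_matrix()[:,1]; print(o["clock"],o["eef_pos"],o["ft_force"],np.degrees(np.arctan2(v[1],v[0])))
```

```text
top 0 [] 0
rail 72 87.32765 0.44812083 0.018058134690054573
rail 69 83.16491 0.6143399 0.018814216193692834
scene 0 [] 0
rail 80 85.30404 0.4500738 0.019544615037129454
rail 91 86.53145 0.61692965 0.019793829090955173
wrist 3 [[0.5071, -0.1997], [0.4646, -0.2128], [0.4173, -0.2219]] [ 0.46303998 -0.21145313]
5.4667 [ 0.52538043 -0.19925704  0.03344341] [-0.46960037  0.45805671  0.64796962] -1.6128917980409763
```

View pics/w2.png

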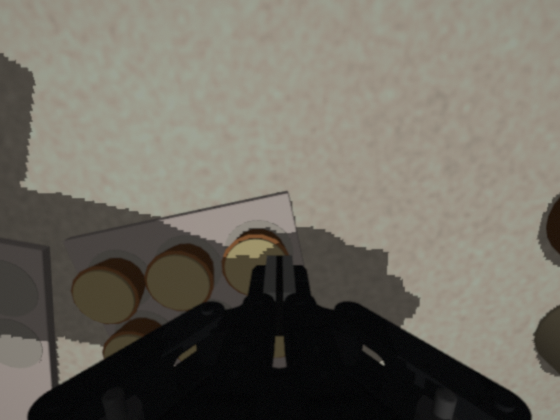

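The grip slipped: fingers are shut at about (280,280) by the front-right tart, and the carrier looks still near its old place. Lift straight up and look again.

apply_moves([
  [[0,0,0.2,0,-1],[0,0,0.6,0,-1],[0,-0.5,0.8,0,0],[0,-0.8,0.8,2,1],[0,-0.8,0.8,4,1],[0,-0.5,0.4,4,1],[0,0,0,3,1],[0,0,0,0,1]],
])

```text
clock: 6.18
eef_pos: [0.5259, -0.3006, 0.1748]
tool_rot: [0.634, 0.773, 0.0, 0.002]
ft_force: [-0.3, 0.9, 0.2]
grip_width: 0.0722
grasp_force: 0.0
```

Run:
```python
from h import *
o=get_obs();p,d,C=grab("wrist"); X=cloud(d,C); x,y,z=X[...,0],X[...,1],X[...,2]
cv2.imwrite("pics/w3.png",p)
hsv=cv2.cvtColor(p,cv2.COLOR_BGR2HSV); m=cv2.inRange(hsv,(20,60,50),(40,255,255)); k,l,s,ce=cv2.connectedComponentsWithStats(m)
for i in range(1,k):
    if s[i,4]>60: print(ce[i].round(),s[i,4],onplane(C,ce[i],.029)[0].round(4))
m=(x>.44)&(x<.56)&(y<-.34)&(y>-.46)&(z>.03)&(z<.05)&(d>0); q=X[m]; print(m.sum())
if m.sum(): print(cv2.minAreaRect(q[:,:2].astype(np.float32)*1000),np.percentile(q[:,2],[5,50,95]))
v=R.from_quat(o["tool_rot"]).as_matrix()[:,1]; print(o["clock"],o["eef_pos"],o["ft_force"],np.degrees(np.arctan2(v[1],v[0])))
```

```text
[180.  93.] 1359 [ 0.4177 -0.2219  0.029 ]
[229.  98.] 812 [ 0.4629 -0.218   0.029 ]
[287. 100.] 651 [ 0.5162 -0.2092  0.029 ]
[496. 101.] 82 [ 0.7094 -0.1704  0.029 ]
[477. 128.] 99 [ 0.7022 -0.1974  0.029 ]
[185. 145.] 1092 [ 0.4265 -0.2691  0.029 ]
[234. 146.] 1137 [ 0.4738 -0.2599  0.029 ]
[283. 146.] 1154 [ 0.5209 -0.2513  0.029 ]
[514. 229.] 6213 [ 0.7837 -0.2884  0.029 ]
[337. 339.] 2177 [ 0.6318 -0.4671  0.029 ]
523
((498.83831787109375, -389.96551513671875), (14.249612808227539, 40.62056350708008), 10.978669166564941) [0.03330084 0.04236349 0.04375666]
6.1833 [ 0.52586442 -0.3005808   0.17480266] [-0.34311208  0.89556937  0.18252871] 11.245350582274567
```

View pics/w3.png

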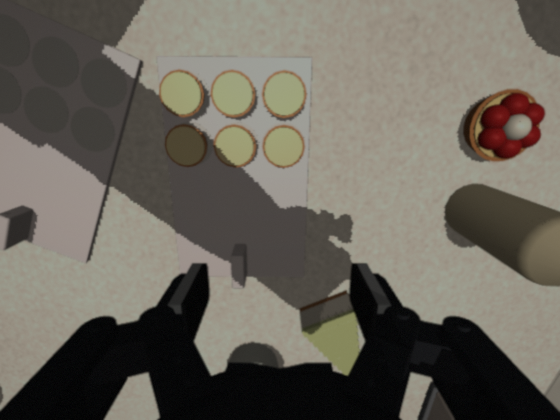

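The carrier has not moved (tab at (238,265), still at (0.499,-0.390)), so the fingers passed over it, meaning the tips are higher than I assumed. I'll measure the fingertips in the wrist depth.

apply_moves([
  [[0,0,0,0,-1],[0,0,0,0,-1],[0,0,0,0,-1],[0,0,0,0,-1],[0,0,0,0,-1],[0,0,0,0,-1],[0,0,0,0,-1]],
])

```text
clock: 6.82
eef_pos: [0.5255, -0.2976, 0.1723]
tool_rot: [0.633, 0.774, -0.0, -0.0]
ft_force: [-0.4, -0.0, -1.2]
grip_width: 0.0005
grasp_force: 0.0
```

Run:
```python
from h import *
o=get_obs();p,d,C=grab("wrist"); X=cloud(d,C)
q=R.from_quat(o["tool_rot"]).as_matrix(); L=(X-o["eef_pos"])@q
m=(d>0)&(abs(L[...,1])<.06)&(abs(L[...,0])<.03)&(L[...,2]<.05)&(L[...,2]>-.04)
print(o["grip_width"],o["eef_pos"],m.sum())
P=L[m]; i=np.argsort(-P[:,2])[:12]; print((P[i]*1000).round(1).tolist()); v,u=np.nonzero(m); print(np.c_[u,v][i].tolist())
print((np.percentile(P,[1,5,50,95,99],axis=0)*1000).round(1))
print(imaging.get_calibration("wrist")["hand_eye"])
cal=C
p2,d2,C2=grab("scene"); X2=cloud(d2,C2); 
L2=(X2-o["eef_pos"])@q; m2=(d2>0)&(np.linalg.norm(L2,axis=-1)<.05); P2=L2[m2]; print(len(P2), P2[np.argsort(-P2[:,2])[:8]].round(4).tolist())
```

```text
0.0005335982304236172 [ 0.52548808 -0.29760851  0.17230768] 1566
[[10.3, 3.6, -12.5], [10.4, 0.5, -12.5], [10.4, 0.0, -12.6], [10.4, 4.6, -12.7], [10.4, 5.7, -12.7], [10.5, -4.1, -12.8], [10.1, -2.6, -13.0], [10.6, 3.1, -13.1], [10.7, 1.5, -13.1], [10.7, -5.1, -13.2], [10.7, 1.0, -13.3], [10.7, 6.1, -13.3]]
[[286, 256], [280, 256], [279, 256], [288, 256], [290, 256], [271, 256], [274, 257], [285, 256], [282, 256], [269, 256], [281, 256], [291, 256]]
[[  6.1 -13.1 -39.7]
 [  6.3 -12.  -39. ]
 [ 10.2  -0.  -28.9]
 [ 11.2  12.  -15.5]
 [ 11.4  13.1 -13.6]]
[[-9.75809834e-04 -9.50043349e-01 -3.12116457e-01  8.00410755e-02]
 [ 9.99999115e-01 -1.20938695e-03  5.54796319e-04 -4.56572107e-05]
 [-9.04550124e-04 -3.12115639e-01  9.50043688e-01 -1.51106370e-01]
 [ 0.00000000e+00  0.00000000e+00  0.00000000e+00  1.00000000e+00]]
35 [[0.0066, 0.006, -0.0112], [0.0103, -0.0039, -0.0134], [0.0105, 0.0021, -0.0134], [0.0068, 0.0111, -0.0161], [0.0102, 0.0066, -0.0164], [0.0103, 0.0009, -0.0172], [0.0102, -0.005, -0.0174], [0.0067, -0.012, -0.0184]]
```

Both cameras agree: the shut tips lie 12.5 mm *behind* the reported TCP instead of 17 mm ahead, so I must go about 30 mm lower. Target TCP z ≈ 0.002.

apply_moves([
  [[-0.2,-0.7,-0.3,0,1],[-0.2,-0.8,-0.6,0,1],[-0.24,-0.8,-0.6,0,1],[0,0,-0.6,0,1],[0,0,-0.5,0,1],[0,0,0,0,1],[0,0,0,0,1]],
])

```text
clock: 7.5
eef_pos: [0.4988, -0.3893, 0.0672]
tool_rot: [0.633, 0.774, -0.0, -0.002]
ft_force: [0.4, 1.2, 1.1]
grip_width: 0.0832
grasp_force: 0.0
```

Run:
```python
from h import *
o=get_obs();p,d,C=grab("wrist"); X=cloud(d,C); x,y,z=X[...,0],X[...,1],X[...,2]
q=R.from_quat(o["tool_rot"]).as_matrix(); L=(X-o["eef_pos"])@q
m=(x>.46)&(x<.54)&(y<-.34)&(y>-.46)&(z>.03)&(z<.05)&(d>0); print("tab in tool",(cv2.minAreaRect(L[m][:,:2].astype(np.float32)*1000)),m.sum(),(L[m].mean(0)*1000).round(1))
v=q[:,1]; print(o["clock"],o["eef_pos"],o["ft_force"],np.degrees(np.arctan2(v[1],v[0])))
```

```text
tab in tool ((-0.7125778198242188, -0.26952171325683594), (40.327667236328125, 13.857270240783691), 0.5332087874412537) 1322 [ 1.8 -0.4 25.2]
7.5 [ 0.49877957 -0.38925756  0.06718707] [0.40225508 1.18716097 1.05652017] 11.383411794000136
```

Tab is centred in the tool to within 1 mm and 0.5°. Descend and grip.

apply_moves([
  [[0,0,-0.5,-0.4,1],[0,0,-0.5,0,1],[0,0,-0.4,0,1],[0,0,-0.2,0,1],[0,0,0,0,1],[0,0,0,0,1]],
])

```text
clock: 8.05
eef_pos: [0.5008, -0.3901, 0.0058]
tool_rot: [0.636, 0.772, 0.0, 0.001]
ft_force: [0.1, -0.4, 0.1]
grip_width: 0.0857
grasp_force: 0.0
```

apply_moves([
  [[0,0,0,0,0],[0,0,0,0,-0.4],[0,0,0,0,-0.5],[0,0,0,0,-1],[0,0,0,0,-1],[0,0,0,0,-1],[0,0,0,0,-1],[0,0,0,0,-1]],
])

```text
clock: 8.72
eef_pos: [0.4997, -0.3902, 0.0049]
tool_rot: [0.636, 0.772, -0.0, 0.0]
ft_force: [-2.5, -0.2, 3.7]
grip_width: 0.0129
grasp_force: 59.6
```

apply_moves([
  [[0,0.1,0,0,-1],[0,0.2,0,-0.6,-1],[0.05,0.2,0,-1,-1]],
])

```text
clock: 8.97
eef_pos: [0.5016, -0.3715, 0.0049]
tool_rot: [0.648, 0.762, -0.001, 0.001]
ft_force: [-2.0, -4.8, 3.1]
grip_width: 0.0133
grasp_force: 59.6
```

apply_moves([
  [[0.05,0.3,0,-1.2,-1],[0.05,0.4,0,-1.5,-1],[0.05,0.4,0,-1.5,-1],[0.05,0.4,0,-1.5,-1],[0.05,0.4,0,-1.5,-1],[0.05,0.4,0,-1.5,-1],[0.05,0.4,0,-1.2,-1],[0.05,0.4,0,-1,-1]],
])

```text
clock: 9.63
eef_pos: [0.518, -0.2465, 0.0048]
tool_rot: [0.717, 0.697, -0.001, 0.001]
ft_force: [-0.6, -5.1, 2.2]
grip_width: 0.0128
grasp_force: 59.4
```

apply_moves([
  [[0.05,0.4,0,-0.6,-1],[0.05,0.4,0,-0.3,-1],[0.05,0.3,0,0,-1],[0.05,0.2,0,0,-1],[0,0.1,0,0,-1],[0,0,0,0,-1]],
])

```text
clock: 10.13
eef_pos: [0.5265, -0.1891, 0.0048]
tool_rot: [0.721, 0.692, 0.001, 0.0]
ft_force: [0.3, 0.2, 5.0]
grip_width: 0.013
grasp_force: 59.7
```

```bash
cat > m.py <<'E'
from h import *
A=[]
for n in("top","scene","wrist"):
    o=get_obs(); p,d,C=grab(n); hsv=cv2.cvtColor(p,cv2.COLOR_BGR2HSV); X=cloud(d,C)
    if n=="wrist": cv2.imwrite("pics/w4.png",p)
    m=cv2.inRange(hsv,(20,60,40),(40,255,255)); k,l,s,ce=cv2.connectedComponentsWithStats(m)
    T=np.array([onplane(C,ce[i],.029)[0,:2] for i in range(1,k) if s[i,4]>40] or [[0,0]])
    T=T[(T[:,0]>.44)&(T[:,0]<.62)&(T[:,1]>-.2)&(T[:,1]<.15)]; print(n,len(T),T.round(4).tolist(),T.mean(0) if len(T) else 0)
    x,y,z=X[...,0],X[...,1],X[...,2]
    for lo,hi in((.43,.5),(.58,.64)):
        q=X[(x>lo)&(x<hi)&(y>.088)&(y<.138)&(z>.009)&(z<.018)&(d>0)]
        if len(q)>10: 
            L=cv2.fitLine(q[:,:2].astype(np.float32),cv2.DIST_HUBER,0,.005,.001).ravel(); print(" rail",len(q),np.degrees(np.arctan2(L[1],L[0])),L[2]+L[0]/L[1]*(.11-L[3]))
v=R.from_quat(o["tool_rot"]).as_matrix()[:,1]; print(o["clock"],o["eef_pos"],o["ft_force"],o["grip_width"],np.degrees(np.arctan2(v[1],v[0])))
E
python3 m.py
```

```text
top 6 [[0.5798, -0.0109], [0.5773, -0.0587], [0.532, -0.0084], [0.5292, -0.0565], [0.4837, -0.0068], [0.4826, -0.0525]] [ 0.53077051 -0.03228489]
 rail 69 88.130135 0.4482071
 rail 66 -89.398636 0.6143817
scene 6 [[0.4836, -0.0566], [0.4857, -0.0083], [0.5312, -0.058], [0.5331, -0.0103], [0.5796, -0.0601], [0.581, -0.0122]] [ 0.53238626 -0.03421303]
 rail 77 84.00188 0.45002523
 rail 82 88.6319 0.616386
wrist 3 [[0.4833, -0.0697], [0.5402, -0.0718], [0.5792, -0.0736]] [ 0.53423483 -0.07171707]
10.2333 [ 0.5265433  -0.189079    0.00483871] [0.99798125 1.84443838 6.17700715] 0.013070018594186987 -2.3646451403037534
```

View pics/w4.png

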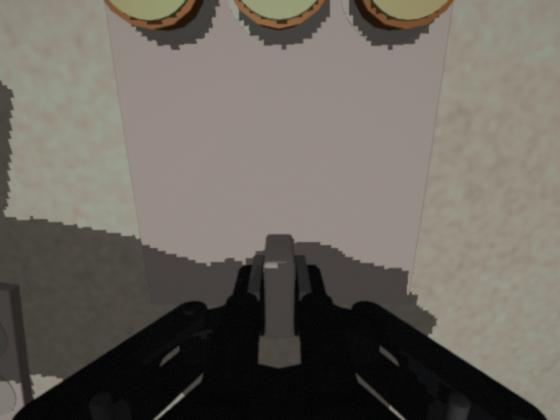

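The carrier is gripped on the tab and nearly aligned: tarts at the top edge at (155,0), (282,0) and (395,0), tab at (280,300). It sits about 3 mm right of the passage line and is turned about 0.9°. I'll correct that and move to the mouth.

apply_moves([
  [[-0.02,0.1,0,0.5,-1],[0,0.2,0,0.4,-1],[0.005,0.2,0,0,-1],[0.005,0.2,0,0,-1],[0.005,0.2,0,0,-1],[0.003,0.1,0,0,-1],[0,0,0,0,-1]],
])

```text
clock: 10.87
eef_pos: [0.5261, -0.1502, 0.0048]
tool_rot: [0.716, 0.698, -0.0, 0.001]
ft_force: [0.2, -3.2, 4.8]
grip_width: 0.0131
grasp_force: 59.9
```

```bash
python3 m.py
python3 - <<'E'
from h import *
for n in("top","scene"):
    p,d,C=grab(n); X=cloud(d,C); m=(X[...,2]>.209)&(X[...,2]<.221)&(X[...,0]>.3)&(X[...,0]<.75)&(X[...,1]>.1)&(X[...,1]<.45)
    f=[]
    for c in range(p.shape[1]) if 0 else range(1):
        q=X[m]
        for a in np.arange(.39,.69,.01):
            s=q[abs(q[:,0]-a)<.005]; 
            if len(s)>5: f.append((a,np.sort(s[:,1])[:2].mean()))
    f=np.array(f); L=cv2.fitLine(f.astype(np.float32),cv2.DIST_HUBER,0,.002,.001).ravel(); print(n,np.degrees(np.arctan2(L[1],L[0])),L[2:],len(f))
E
```

```text
top 6 [[0.5761, 0.0288], [0.5752, -0.0185], [0.5287, 0.0303], [0.5272, -0.0176], [0.4805, 0.032], [0.4845, -0.0084]] [0.52869978 0.00776106]
 rail 70 88.582344 0.44841728
 rail 71 85.34474 0.61378664
scene 6 [[0.4812, -0.0181], [0.4823, 0.0296], [0.5287, -0.0197], [0.5299, 0.0283], [0.577, -0.0208], [0.5786, 0.0273]] [0.52960103 0.00442294]
 rail 82 86.77149 0.45031145
 rail 80 87.9125 0.61614245
wrist 3 [[0.4811, -0.0315], [0.5383, -0.033], [0.5772, -0.0341]] [ 0.5322301  -0.03286281]
10.9667 [ 0.52607751 -0.15019883  0.00482208] [-0.49003207 -2.69960794  6.62674562] 0.012913313006082462 -1.5188786231951314
top -1.6306779 [0.564      0.14765497] 30
scene -1.3043742 [0.535      0.14653118] 30
```

apply_moves([
  [[0.02,0.1,0,0,-1],[0.003,0.1,0,0,-1],[0.003,0.1,0,0,-1],[0.003,0.1,0,0,-1],[0.003,0.1,0,0,-1]],
])

```text
clock: 11.53
eef_pos: [0.5273, -0.1316, 0.0048]
tool_rot: [0.717, 0.697, -0.001, 0.001]
ft_force: [-0.5, -6.9, 5.5]
grip_width: 0.0132
grasp_force: 59.8
```

apply_moves([
  [[0.003,0.1,0,0,-1],[0.003,0.1,0,0,-1],[0.003,0.1,0,0,-1],[0.003,0.1,0,0,-1]],
])

```text
clock: 11.87
eef_pos: [0.5278, -0.1156, 0.0048]
tool_rot: [0.717, 0.697, -0.001, 0.001]
ft_force: [0.2, -8.2, 6.0]
grip_width: 0.013
grasp_force: 59.8
```

apply_moves([
  [[0.003,0.1,0,0,-1],[0.003,0.1,0,0,-1],[0.003,0.1,0,0,-1],[0.003,0.1,0,0,-1]],
])

```text
clock: 12.2
eef_pos: [0.5282, -0.0997, 0.0048]
tool_rot: [0.717, 0.697, -0.001, 0.001]
ft_force: [0.2, -6.9, 5.8]
grip_width: 0.0131
grasp_force: 59.8
```

```bash
python3 m.py
```

```text
top 5 [[0.5788, 0.0795], [0.5777, 0.0315], [0.5307, 0.0808], [0.5334, 0.0401], [0.4825, 0.0815]] [0.5406353  0.06265748]
 rail 90 -89.88238 0.45125285
 rail 88 89.70553 0.61224246
scene 6 [[0.4839, 0.0331], [0.4842, 0.0813], [0.5311, 0.0317], [0.5326, 0.08], [0.579, 0.0308], [0.5809, 0.0784]] [0.53194758 0.05588968]
 rail 110 -12.85634 0.4570568
 rail 104 79.34651 0.6126567
wrist 3 [[0.4834, 0.0199], [0.5403, 0.0186], [0.5794, 0.0173]] [0.53438223 0.01857855]
12.3 [ 0.5282462  -0.09885432  0.00481165] [-0.16086418 -4.44817563  6.19718279] 0.013141739789790248 -1.5493713697146727
```

The front edge is 30 mm inside the rails with no side force. Continue in.

apply_moves([
  [[0.004,0.15,0,0,-1],[0.005,0.2,0,0,-1],[0.005,0.2,0,0,-1],[0.005,0.2,0,0,-1],[0.005,0.2,0,0,-1]],
])

```text
clock: 12.77
eef_pos: [0.5291, -0.0616, 0.0048]
tool_rot: [0.717, 0.697, -0.001, 0.001]
ft_force: [-0.1, -7.8, 5.6]
grip_width: 0.0132
grasp_force: 59.9
```

apply_moves([
  [[0.005,0.2,0,0,-1],[0.005,0.2,0,0,-1],[0.005,0.2,0,0,-1],[0.005,0.2,0,0,-1],[0.005,0.2,0,0,-1]],
])

```text
clock: 13.18
eef_pos: [0.5301, -0.0216, 0.0048]
tool_rot: [0.717, 0.697, -0.001, 0.001]
ft_force: [0.0, -7.9, 6.3]
grip_width: 0.0131
grasp_force: 60.0
```

apply_moves([
  [[0.005,0.2,0,0,-1],[0.005,0.2,0,0,-1],[0.003,0.1,0,0,-1],[0.003,0.1,0,0,-1],[0.003,0.1,0,0,-1]],
])

```text
clock: 13.6
eef_pos: [0.5307, 0.0062, 0.0048]
tool_rot: [0.717, 0.697, -0.001, 0.001]
ft_force: [0.3, -8.5, 6.6]
grip_width: 0.0129
grasp_force: 60.1
```

```bash
python3 m.py
```

```text
top 0 [] 0
scene 3 [[0.4862, 0.1375], [0.5332, 0.1367], [0.5808, 0.1354]] [0.53342248 0.13651479]
 rail 130 -24.74717 0.46420884
 rail 130 57.229084 0.6065347
wrist 3 [[0.4862, 0.1258], [0.534, 0.1244], [0.5818, 0.1232]] [0.53402696 0.12443528]
 rail 7584 -6.283922 0.47356063
 rail 6065 58.100952 0.6091382
13.7 [0.5308222  0.00703102 0.00483474] [ 0.22612893 -5.96530253  6.42938435] 0.012816792242273294 -1.5566082974064352
```

apply_moves([
  [[0.003,0.1,0,0,-1],[0.003,0.1,0,0,-1],[0.003,0.1,0,0,-1],[0.003,0.1,0,0,-1]],
])

```text
clock: 14.08
eef_pos: [0.5312, 0.022, 0.0048]
tool_rot: [0.717, 0.697, -0.001, 0.001]
ft_force: [-0.5, -8.4, 7.1]
grip_width: 0.0128
grasp_force: 60.1
```

apply_moves([
  [[0.003,0.1,0,0,-1],[0.002,0.08,0,0,-1],[0.001,0.04,0,0,-1],[0.001,0.04,0,0,-1],[0.001,0.04,0,0,-1]],
])

```text
clock: 14.5
eef_pos: [0.5315, 0.0339, 0.0048]
tool_rot: [0.717, 0.697, -0.001, 0.001]
ft_force: [-0.2, -8.9, 7.8]
grip_width: 0.0137
grasp_force: 60.1
```

apply_moves([
  [[0.001,0.04,0,0,-1],[0.001,0.04,0,0,-1]],
])

```text
clock: 14.67
eef_pos: [0.5316, 0.037, 0.0048]
tool_rot: [0.717, 0.697, -0.001, 0.001]
ft_force: [-0.5, -8.8, 7.9]
grip_width: 0.0128
grasp_force: 60.1
```

apply_moves([
  [[0.001,0.04,0,0,-1],[0.001,0.03,0,0,-1]],
])

```text
clock: 14.83
eef_pos: [0.5317, 0.0399, 0.0048]
tool_rot: [0.717, 0.697, -0.001, 0.001]
ft_force: [-1.4, -8.2, 7.7]
grip_width: 0.0134
grasp_force: 60.2
```

apply_moves([
  [[0.001,0.03,0,0,-1],[0.001,0.03,0,0,-1]],
])

```text
clock: 15.0
eef_pos: [0.5317, 0.0422, 0.0048]
tool_rot: [0.717, 0.697, -0.001, 0.001]
ft_force: [0.5, -9.3, 7.4]
grip_width: 0.013
grasp_force: 60.2
```

apply_moves([
  [[0.001,0.03,0,0,-1],[0.001,0.03,0,0,-1]],
])

```text
clock: 15.17
eef_pos: [0.5318, 0.0445, 0.0048]
tool_rot: [0.717, 0.697, -0.001, 0.001]
ft_force: [-0.8, -8.6, 7.7]
grip_width: 0.0132
grasp_force: 60.2
```

Drag steady near -8.7 N, front edge ≈ y 0.259. Feel on in single small calls.

apply_moves([
  [[0.001,0.03,0,0,-1],[0,0.03,0,0,-1]],
])

```text
clock: 15.33
eef_pos: [0.5318, 0.047, 0.0048]
tool_rot: [0.717, 0.697, -0.001, 0.001]
ft_force: [0.0, -8.8, 7.4]
grip_width: 0.0131
grasp_force: 60.2
```

apply_moves([
  [[0.001,0.02,0,0,-1],[0,0.02,0,0,-1]],
])

```text
clock: 15.5
eef_pos: [0.5319, 0.0485, 0.0048]
tool_rot: [0.717, 0.697, -0.001, 0.001]
ft_force: [0.9, -8.7, 7.3]
grip_width: 0.0131
grasp_force: 60.2
```

apply_moves([
  [[0.001,0.02,0,0,-1],[0,0.02,0,0,-1]],
])

```text
clock: 15.67
eef_pos: [0.5319, 0.05, 0.0048]
tool_rot: [0.717, 0.697, -0.001, 0.001]
ft_force: [-0.4, -10.5, 7.5]
grip_width: 0.013
grasp_force: 60.2
```

apply_moves([
  [[0.001,0.02,0,0,-1],[0,0.02,0,0,-1]],
])

```text
clock: 15.83
eef_pos: [0.5319, 0.0514, 0.0048]
tool_rot: [0.717, 0.697, -0.001, 0.002]
ft_force: [-0.5, -9.8, 6.8]
grip_width: 0.0128
grasp_force: 60.2
```

apply_moves([
  [[0.001,0.02,0,0,-1],[0,0.02,0,0,-1]],
])

```text
clock: 16.0
eef_pos: [0.532, 0.053, 0.0048]
tool_rot: [0.717, 0.697, -0.002, 0.002]
ft_force: [0.6, -10.2, 8.9]
grip_width: 0.0133
grasp_force: 60.2
```

Drag has risen about 1.3 N, so it is likely on the pin. Smaller steps now.

apply_moves([
  [[0,0.02,0,0,-1]],
])

```text
clock: 16.08
eef_pos: [0.5319, 0.0533, 0.0048]
tool_rot: [0.717, 0.697, -0.002, 0.002]
ft_force: [-0.0, -13.3, 7.8]
grip_width: 0.0129
grasp_force: 60.2
```

apply_moves([
  [[0,0.02,0,0,-1]],
])

```text
clock: 16.17
eef_pos: [0.532, 0.0533, 0.0048]
tool_rot: [0.717, 0.697, -0.003, 0.003]
ft_force: [-0.1, -15.3, 7.9]
grip_width: 0.0128
grasp_force: 60.3
```

Hard stop at TCP y 0.0533, and force is climbing. A little more for about 8 N beyond drag.

apply_moves([
  [[0,0.015,0,0,-1]],
])

```text
clock: 16.25
eef_pos: [0.5319, 0.0533, 0.0048]
tool_rot: [0.717, 0.697, -0.003, 0.003]
ft_force: [-0.7, -17.1, 7.8]
grip_width: 0.0132
grasp_force: 60.3
```

apply_moves([
  [[0,0,0,0,-1],[0,0,0,0,-1]],
])

```text
clock: 16.42
eef_pos: [0.5319, 0.0533, 0.0048]
tool_rot: [0.718, 0.697, -0.003, 0.003]
ft_force: [-0.5, -15.0, 8.3]
grip_width: 0.0132
grasp_force: 60.3
```

Firmly home (about 6–8 N beyond drag). Release, then give one free push on the tab's rear face so it seats squarely.

apply_moves([
  [[0,-0.03,0,0,-1],[0,0,0,0,-0.6],[0,0,0,0,-0.2],[0,0,0,0,0.3],[0,0,0,0,0.3],[0,0,0,0,0.3],[0,0,0.2,0,0.3],[0,0,0.5,0,0.3]],
])

```text
clock: 17.08
eef_pos: [0.5293, 0.0568, 0.0303]
tool_rot: [0.716, 0.698, -0.002, -0.002]
ft_force: [0.1, 0.4, 0.2]
grip_width: 0.0554
grasp_force: 0.0
```

```bash
cat > t.py <<'E'
from h import *
o=get_obs();p,d,C=grab("wrist"); X=cloud(d,C); x,y,z=X[...,0],X[...,1],X[...,2]
m=(x>.5)&(x<.56)&(y<.1)&(y>.01)&(z>.036)&(z<.047)&(d>0); print("tab",m.sum(),cv2.minAreaRect(X[m][:,:2].astype(np.float32)*1000) if m.sum()>20 else 0)
v=R.from_quat(o["tool_rot"]).as_matrix()[:,1]; print(o["clock"],o["eef_pos"],o["ft_force"],o["grip_width"],np.degrees(np.arctan2(v[1],v[0])))
E
python3 t.py
```

```text
tab 1876 ((529.5489501953125, 54.008140563964844), (40.197898864746094, 59.658321380615234), 87.54019927978516)
17.0833 [0.52930657 0.0568482  0.03034942] [0.1436921  0.44575152 0.18144004] 0.05538198316973486 -1.4658488582129965
```

apply_moves([
  [[0,0,0.7,0,0],[0,-0.4,0.1,0,-1],[0.02,-0.5,0,0,-1],[0,-0.4,0,0,-1],[0,0,0,0,-1],[0,0,0,0,-1],[0,0,0,0,-1]],
])

```text
clock: 17.72
eef_pos: [0.5329, 0.0052, 0.0646]
tool_rot: [0.716, 0.698, 0.0, -0.0]
ft_force: [0.0, 0.2, 0.0]
grip_width: -0.0003
grasp_force: 0.0
```

```bash
python3 t.py
```

```text
tab 1589 ((532.068359375, 53.659542083740234), (39.64031219482422, 13.991828918457031), 88.83354187011719)
17.7167 [0.53292368 0.00520726 0.06463712] [0.0033112  0.20222711 0.04533733] -0.0002922731811362511 -1.490372662110317
```

apply_moves([
  [[-0.03,0,-0.5,0,-1],[0,0,-0.5,0,-1],[0,0,-0.4,0,-1],[0,0,-0.1,0,-1],[0,0,0,0,-1]],
])

```text
clock: 18.18
eef_pos: [0.5302, 0.0055, 0.003]
tool_rot: [0.716, 0.698, -0.001, -0.001]
ft_force: [-0.4, -0.1, 0.0]
grip_width: -0.0001
grasp_force: 0.0
```

apply_moves([
  [[0,0.1,0,0,-1],[0,0.1,0,0,-1],[0,0.06,0,0,-1],[0,0.03,0,0,-1],[0,0.03,0,0,-1]],
])

```text
clock: 18.6
eef_pos: [0.5322, 0.0179, 0.0051]
tool_rot: [0.716, 0.698, 0.001, 0.0]
ft_force: [-1.0, 0.8, -0.4]
grip_width: 0.0
grasp_force: 0.0
```

apply_moves([
  [[0,0.03,0,0,-1],[0,0.03,0,0,-1]],
])

```text
clock: 18.77
eef_pos: [0.5318, 0.02, 0.0046]
tool_rot: [0.716, 0.698, 0.0, 0.0]
ft_force: [-0.1, -0.5, 1.3]
grip_width: -0.0002
grasp_force: 0.0
```

apply_moves([
  [[0,0.02,0,0,-1],[0,0.02,0,0,-1]],
])

```text
clock: 18.93
eef_pos: [0.5316, 0.0216, 0.0044]
tool_rot: [0.716, 0.698, -0.0, -0.0]
ft_force: [0.3, -0.4, 0.0]
grip_width: -0.0002
grasp_force: 0.0
```

apply_moves([
  [[0,0.015,0,0,-1]],
])

```text
clock: 19.02
eef_pos: [0.5316, 0.0222, 0.0044]
tool_rot: [0.716, 0.698, -0.0, -0.0]
ft_force: [-0.2, 0.4, -0.4]
grip_width: 0.0
grasp_force: 0.0
```

apply_moves([
  [[0,0.015,0,0,-1]],
])

```text
clock: 19.1
eef_pos: [0.5316, 0.0225, 0.0044]
tool_rot: [0.716, 0.698, -0.0, 0.0]
ft_force: [-0.6, -1.2, -0.1]
grip_width: 0.0002
grasp_force: 0.9
```

apply_moves([
  [[0,0.015,0,0,-1]],
])

```text
clock: 19.18
eef_pos: [0.5316, 0.0225, 0.0044]
tool_rot: [0.716, 0.698, -0.001, 0.001]
ft_force: [0.7, -3.8, 0.1]
grip_width: 0.0
grasp_force: 2.1
```

apply_moves([
  [[0,0.015,0,0,-1]],
])

```text
clock: 19.27
eef_pos: [0.5316, 0.0225, 0.0044]
tool_rot: [0.717, 0.697, -0.001, 0.001]
ft_force: [-0.8, -6.7, 1.1]
grip_width: -0.0002
grasp_force: 3.3
```

apply_moves([
  [[0,0.015,0,0,-1]],
])

```text
clock: 19.35
eef_pos: [0.5316, 0.0225, 0.0044]
tool_rot: [0.717, 0.697, -0.002, 0.002]
ft_force: [0.7, -8.4, 1.2]
grip_width: -0.0002
grasp_force: 4.1
```

apply_moves([
  [[0,0.015,0,0,-1]],
])

```text
clock: 19.43
eef_pos: [0.5315, 0.0225, 0.0044]
tool_rot: [0.717, 0.697, -0.002, 0.002]
ft_force: [-0.6, -9.6, 1.4]
grip_width: -0.0
grasp_force: 4.9
```

apply_moves([
  [[0,0.012,0,0,-1],[0,0,0,0,-1]],
])

```text
clock: 19.6
eef_pos: [0.5315, 0.0225, 0.0044]
tool_rot: [0.717, 0.697, -0.002, 0.002]
ft_force: [0.3, -8.8, 1.0]
grip_width: -0.0
grasp_force: 4.8
```

apply_moves([
  [[0,0.02,0,0,-1]],
])

```text
clock: 19.68
eef_pos: [0.5315, 0.0225, 0.0044]
tool_rot: [0.717, 0.697, -0.003, 0.003]
ft_force: [-1.5, -13.8, 2.1]
grip_width: 0.0001
grasp_force: 6.8
```

apply_moves([
  [[0,0.015,0,0,-1]],
])

```text
clock: 19.77
eef_pos: [0.5315, 0.0225, 0.0044]
tool_rot: [0.717, 0.697, -0.003, 0.003]
ft_force: [-0.9, -13.6, 1.6]
grip_width: 0.0004
grasp_force: 7.4
```

Seated: zero further travel at 13.7 N total. Back off, go up and look at the button and the tab.

apply_moves([
  [[0,-0.3,0,0,-1],[0,-0.6,0,0,-1],[0,-0.3,0.7,0,-1],[0,0,0.9,0,-1],[0,0,0.9,0,-1],[0,0,0.9,0,-1],[0,0,0.9,0,-1],[0,0,0.9,0,-1]],
])

```text
clock: 20.43
eef_pos: [0.5312, -0.0207, 0.2143]
tool_rot: [0.716, 0.698, 0.001, -0.0]
ft_force: [0.5, 0.6, -0.3]
grip_width: 0.0
grasp_force: 0.0
```

apply_moves([
  [[-0.2,0,0.8,0,-1],[-0.4,0.4,0.8,0,-1],[-0.5,0.7,0.6,0,-1],[-0.5,0.7,0,0,-1],[-0.4,0.7,0,0,-1],[0,0.7,0,0,-1],[0,0,0,0,-1],[0,0,0,0,-1]],
])

```text
clock: 21.1
eef_pos: [0.4514, 0.1082, 0.3003]
tool_rot: [0.715, 0.699, 0.0, -0.0]
ft_force: [0.9, -0.8, 0.2]
grip_width: 0.0006
grasp_force: 0.0
```

```bash
cat > b.py <<'E'
from h import *
o=get_obs();p,d,C=grab("wrist"); X=cloud(d,C); x,y,z=X[...,0],X[...,1],X[...,2]
m=(x>.41)&(x<.5)&(y>.16)&(y<.25)&(z>.222)&(z<.245)&(d>0); q=X[m]; print(m.sum(),np.percentile(q[:,2],[5,25,50,75,95]))
t=q[q[:,2]>np.percentile(q[:,2],75)-.003]; print(cv2.minEnclosingCircle(t[:,:2].astype(np.float32)),t.mean(0))
print(o["clock"],o["eef_pos"],o["ft_force"]); cv2.imwrite("pics/w5.png",p)
# independent height: ray from scene view
s,d2,C2=grab("scene"); X2=cloud(d2,C2); x,y,z=X2[...,0],X2[...,1],X2[...,2]; m=(x>.42)&(x<.48)&(y>.17)&(y<.23)&(z>.226)&(z<.24); print(m.sum(),X2[m].mean(0) if m.sum() else 0)
m=(x>.5)&(x<.56)&(y<.1)&(y>.01)&(z>.03)&(z<.05); print("tab",m.sum(),X2[m].mean(0) if m.sum() else 0)
E
python3 b.py
```

```text
3421 [0.22658584 0.22756694 0.22871944 0.23746932 0.23849772]
((0.45206043124198914, 0.20425525307655334), 0.014869323000311852) [0.45181007 0.20438639 0.23749319]
21.1 [0.45140509 0.10815857 0.30034976] [ 0.90126828 -0.84351854  0.19424856]
227 [0.45361807 0.20164988 0.23257459]
tab 80 [0.53194989 0.05250455 0.04150285]
```

View pics/w5.png

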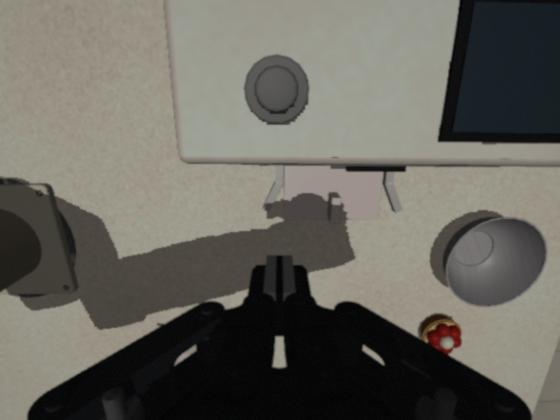

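Wrist view: button at (276,90), carrier tab at (337,207) out in front of the cover. Button top at (0.452,0.204,0.2375). Contact should come at TCP z ≈ 0.225.

apply_moves([
  [[0.02,0.6,0,0,-1],[0,0.7,0,0,-1],[0,0.7,0,0,-1],[0,0.4,-0.3,0,-1],[0,0,-0.5,0,-1],[0,0,-0.4,0,-1],[0,0,0,0,-1],[0,0,0,0,-1]],
])

```text
clock: 21.87
eef_pos: [0.4524, 0.2017, 0.2514]
tool_rot: [0.717, 0.697, -0.001, -0.001]
ft_force: [0.8, 0.7, 0.4]
grip_width: -0.0003
grasp_force: 0.0
```

apply_moves([
  [[0,0.05,-0.3,0,-1],[0,0,-0.25,0,-1],[0,0,-0.1,0,-1],[0,0,0,0,-1]],
])

```text
clock: 22.2
eef_pos: [0.4532, 0.2043, 0.2264]
tool_rot: [0.717, 0.697, 0.0, 0.0]
ft_force: [0.6, -0.0, 3.7]
grip_width: 0.0002
grasp_force: 1.5
```

apply_moves([
  [[0,0,-0.08,0,-1],[0,0,-0.04,0,-1],[0,0,0,0,-1]],
])

```text
clock: 22.45
eef_pos: [0.4533, 0.2044, 0.2233]
tool_rot: [0.716, 0.698, 0.001, 0.001]
ft_force: [-0.7, -3.3, 8.7]
grip_width: -0.0001
grasp_force: 4.0
```

apply_moves([
  [[0,0,-0.04,0,-1],[0,0,0,0,-1]],
])

```text
clock: 22.62
eef_pos: [0.4533, 0.2044, 0.2232]
tool_rot: [0.716, 0.698, 0.002, 0.001]
ft_force: [-2.7, -3.7, 15.5]
grip_width: 0.0001
grasp_force: 7.5
```

Bottomed out at 15 N with no further travel. Let go and check.

apply_moves([
  [[0,0,0.2,0,-1],[0,0,0.6,0,-1],[0,0,0.8,0,-1],[0,-0.6,0.3,0,-1],[0,-0.7,0,0,-1],[0,-0.7,0,0,-1],[0,-0.4,0,0,-1],[0,0,0,0,-1]],
])

```text
clock: 23.28
eef_pos: [0.4523, 0.1064, 0.2962]
tool_rot: [0.718, 0.696, -0.0, 0.0]
ft_force: [-0.2, 0.3, 0.5]
grip_width: 0.0
grasp_force: 0.0
```

```bash
python3 b.py
python3 - <<'E'
from h import *
p,d,C=grab("top"); X=cloud(d,C); x,y,z=X[...,0],X[...,1],X[...,2]; m=(x>.5)&(x<.56)&(y<.1)&(y>.01)&(z>.03)&(z<.05); print("tab",m.sum(),X[m].mean(0) if m.sum() else 0)
cv2.imwrite("pics/end.png",p)
E
```

```text
3593 [0.22665252 0.22762971 0.22873619 0.2375212  0.23853854]
((0.4516974985599518, 0.2040315717458725), 0.014874887652695179) [0.45189026 0.20417046 0.23755401]
23.2833 [0.4522516  0.10640663 0.29624152] [-0.15749252  0.30063549  0.49611262]
224 [0.45264605 0.20135507 0.23250326]
tab 80 [0.53188498 0.05279695 0.04122587]
tab 72 [0.52883305 0.05352984 0.04070834]
```

View pics/end.png

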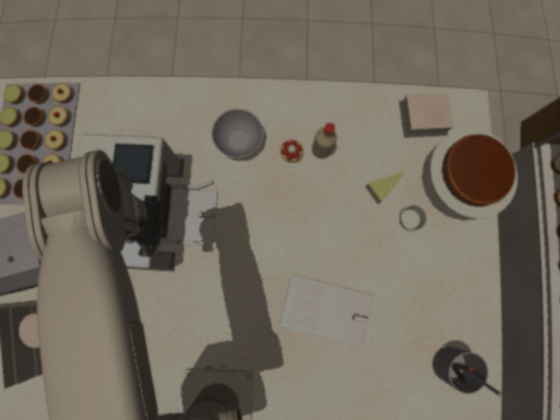

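The carrier is still home (rear at about (205,215)), the button is back up, and the spare (327,310), bowl, tart, bottle, cake slice and ramekin are where they were. Handing in.

```bash
python3 -c "
from workcell import order; print(order.job_done())"
```

```text
the job is handed in; nothing more can be done
None
```

The carrier is home against the backstop (final push about 14 N including drag, no further travel), the start button was pressed to its stop and let go, nothing else was seen to have moved, and the job is handed in at about 23 s.

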